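Change over the bench gas taps

ROBOT

A 6-joint arm with a two-finger parallel gripper is mounted at the origin on the work surface. World frame = base frame: x ahead of the robot, y to its left, z up, the work surface at z = 0. Lengths are in m, angles in rad, forces in N, time in s.
With the tool pointing down it reaches from about 0.325 to 1 m from the base axis. Payload 5.1 kg.
Tool frame: the origin (TCP) lies on the front face of the gripper's body, between the roots of the fingers; the fingertips stand 73 mm ahead of it and the grasp point (between the pads) lies 54 mm ahead of it; z points along the fingers, y is the line along which they close (so a half turn about z gives the same grasp; the last joint's range is limited). The gripper opens to 85 mm and grips with 20 to 120 N. Pads are 22 mm wide; open, the fingers measure 114 mm over their backs; the gripper's body (76 mm by 85 mm) begins 54 mm behind the grasp point. The pads swing forward as they close: fully open they stand 13 mm farther back than shut.
Start: joints at [1.12, 0.124, 1.65, -0, 1.367, -0.083], TCP at [0.234, 0.607, 0.304] pointing down, gripper open.
Joint ranges: [-2.61, 2.61], [-1.02, 2.33], [0.03, 2.71], [-1.35, 4.49], [0.32, 2.68], [-2.91, 2.91]. Speed limits (rad/s): [2.57, 2.57, 3.14, 3.14, 3.14, 3.14].

INTERFACE

Orientations are given as a unit quaternion [w, x, y, z].
In Python, from bench import * gives the robot as it stands.
- The arm moves only by the shell command python3 -m inch 'ROWS' [FORCE]. ROWS is JSON, a list of rows, each a list of 5 numbers: the shift along the tool's x, y, z in mm, then the turn about the tool's z in rad, then the finger opening in mm, from 0 to 85.4. A call has 1 to 10 rows; each row shifts and turns the commanded pose from where the row before left it, along the tool's axes as they then stand; what a row does not reach is not made up. A row lasts 1/10 s, in which the tool goes at most 50 mm and 8.59 degrees, less where a joint would pass 70% of its speed; a pose out of reach is approached as far as the arm can. A call is refused whole if a number of a shift passes 50 or a number of a turn 0.15, either way. A call with a gripper value outside its range is refused whole. The fingers move at their own pace and stop on an object; FORCE is the grip in N (left out, the last holds). Time passes only in rows, so rows that do not move let the fingers close. It gives the time, the measured TCP pose, the force, the opening and the grip force at its end, in the units of the state.
- get_state(): the state, without advancing time (a new reading comes with each control period).
- camera(name): name is "side" or "top" or "wrist"; returns a dict with "frame" (480x640x3 uint8, red, green, blue), "fx", "fy", "cx", "cy" (pixels), "T" (4x4, takes a point from camera to world coordinates); the wrist camera has in their place "mount" (4x4, takes a point from camera to tool coordinates, whose origin is the TCP and whose axes are the flange's). Camera axes: x right, y down, z forward; pixel columns grow to the right and rows downward; lengths in m; the calibration is good to about 2 mm. A picture is of the moment at which its call begins: read the wrist's pose just before it. There is no depth.
- finish_job(): hands the job in; it is judged then, once.
The state is a dict: "time_s": time; "joint_positions": joint angles; "joint_velocities": joint speeds; "effort": joint torques, N m; "position": TCP position; "tool_rot": TCP orientation; "ft_force": force on the tool from outside, world axes, zero at the start; "wrist_torque": the same for the moment, N m; "gripper_width": opening from 0.0 (shut) to 1.0 (fully open); "gripper_force": force on a finger pad.
Only numpy, scipy, OpenCV 4.12 (cv2) and the standard library are available. Lean on these libraries where they do the work, as an engineer would, in place of code of your own. Each camera call takes 0.05 s, during which the arm holds its last target. There are 200 camera calls.

TASK

Change the gas over from the bench tap that is open now to the other one: first turn the winged key of the open tap fully shut (wings across, clockwise), and only then turn the other tap's key fully open (wings in line with its nozzle, counter-clockwise). Do not bump or press the pressure gauges beside the keys, leave the other things on the bench where they stand, and let go at the end.

Things in the scene. Friction and masses are not known exactly. Their poses are not given: they have to be found in the camera images.
- key_a (a joint): angle of tap A's winged key, rad: 0 = shut (wings across the slope, one pointing at the gauge), 1.57 = fully open (wings up and down the slope, in line with the brass nozzle). Grows counter-clockwise seen looking down onto the key. Stops at 0 and 1.57; stays where left (0.12 N m to turn). Starts within 0.1 of shut, or at 1.0 or more
- key_a_grip (a point): on the axis of key A, half-way up its wings, 31 mm off the sloped face. Turns with the key: z along its axis, away from the face (30 deg from vertical, leaning to the tap's front), y along the wings, x across their flat sides. Bare metal butterfly key: wings 64 mm tip to tip, 10 mm thick, from 16 to 46 mm off the face, over a hub 22 mm across
- tap_a: grey gas tap A, fixed: foot 120 x 130 mm, head 130 mm wide; its top face (100 mm long) slopes 30 deg, facing up and to its front (own -x), away from the robot. Origin on the bench, 105 mm below the face's middle; y along the width, z up. On the face stand the key (y = -32 mm) and the gauge (y = +32 mm); a brass nozzle points down-slope, to 90 mm from the key's axis; pipe behind
- gauge_a_top (a point): middle of the glass top of tap A's round pressure gauge: 48 mm across, standing 20 mm off the sloped face beside the key, z along the face's normal. Its rim is 40 mm from the key's axis, so the wing tips pass 8 mm from it. Fixed, fragile
- gauge_a: the same gauge, origin in the middle of its underside on the sloped face
- key_b (a joint): angle of tap B's winged key, rad: 0 = shut (wings across the slope, one pointing at the gauge), 1.57 = fully open (wings up and down the slope, in line with the brass nozzle). Grows counter-clockwise seen looking down onto the key. Stops at 0 and 1.57; stays where left (0.12 N m to turn). Starts within 0.1 of shut, or at 1.0 or more
- key_b_grip (a point): on the axis of key B, half-way up its wings, 31 mm off the sloped face. Turns with the key: z along its axis, away from the face (30 deg from vertical, leaning to the tap's front), y along the wings, x across their flat sides. Bare metal butterfly key: wings 64 mm tip to tip, 10 mm thick, from 16 to 46 mm off the face, over a hub 22 mm across
- tap_b: grey gas tap B, fixed: foot 120 x 130 mm, head 130 mm wide; its top face (100 mm long) slopes 30 deg, facing up and to its front (own -x), away from the robot. Origin on the bench, 105 mm below the face's middle; y along the width, z up. On the face stand the key (y = -32 mm) and the gauge (y = +32 mm); a brass nozzle points down-slope, to 90 mm from the key's axis; pipe behind
- gauge_b_top (a point): middle of the glass top of tap B's round pressure gauge: 48 mm across, standing 20 mm off the sloped face beside the key, z along the face's normal. Its rim is 40 mm from the key's axis, so the wing tips pass 8 mm from it. Fixed, fragile
- gauge_b: the same gauge, origin in the middle of its underside on the sloped face
- jar: clear jar with black lid, 68 mm across, 85 mm tall, origin under its middle; bystander
- pills: white bottle, 52 mm across, 100 mm tall, origin under its middle; bystander
- carton: cardboard carton 50 x 80 x 70 mm, origin under its middle; bystander
Not all that is in view belongs to the job. What is shaped like the tap_a but blue or pink is not meant.

How it is judged:
On the way, in this order (a step that is already met when the one before it is completed fails the run):
1. the tap that was open is shut while the other is still shut (value of joint each of key_a, key_b below 0.17 rad), for 0.2 s.
2. the other tap is fully open (value of joint key_a below 0.17 rad and value of joint key_b above 1.4 rad), for 0.2 s.
At the end, for the whole second after the job is handed in: The key of the tap that was open at the start is within 0.17 rad (10 degrees) of shut, the other tap's key is within 0.17 rad of fully open, and both keys are at rest and released (all of step 2 and velocity of joint key_a between -0.05 and 0.05 rad/s and velocity of joint key_b between -0.05 and 0.05 rad/s); the robot touches nothing.
It fails at once if both taps open at once (both more than 0.35 rad from shut) (value of joint each of key_a, key_b above 0.35 rad).
It fails at once if a pressure gauge is struck or pressed with more than 10 N (contact force between anything else and gauge_a above 10 N or contact force between anything else and gauge_b above 10 N).
It fails at once if the jar, the bottle or the carton is moved more than 20 mm (distance of any of jar, pills, carton from where it was at the start of the episode above 0.02 m).
It also fails if it takes over 48 s, if anything falls off the work surface, if the arm or the gripper's body presses on something with over 40 N, if the wrist force passes 120 N, or if a joint passes its speed limit or range.

## Working session

There is one attempt and no reset: what is moved stays moved. The work goes in short steps, Python scripts to look and compute and a shell command to move; the robot and the scene stay as the last step left them, time stands still between calls to the robot, and variables do not carry over. Pictures are saved under pics/ and viewed, at most 10 in all, crops included, and the job is handed in when it is done.

```bash
mkdir -p pics; ls; python3 - <<'E'
from bench import *
import cv2,numpy as np
s=get_state();print(s['time_s'],s['position'],s['tool_rot'])
for n in ['side','top']:
    c=camera(n);cv2.imwrite(f'pics/{n}0.png',c['frame'][:,:,::-1]);print(n,c['fx'],c['cx'],c['cy'],c['T'])
E
```

```text
pics
0.0 [0.23354616 0.60609741 0.30263726] [-2.68510523e-04  1.82868953e-01  9.83136747e-01 -1.00543250e-03]
side 601.3862230658937 313.9858262964156 241.07229210960563 [[ 0.92793188 -0.24040645  0.28486343  0.17512181]
 [-0.37253857 -0.62385964  0.68703287 -0.858462  ]
 [ 0.01254767 -0.74364231 -0.66845992  0.96330456]
 [ 0.          0.          0.          1.        ]]
top 567.658500427412 319.1156833932839 238.97138237577403 [[-0.02500909 -0.9909829   0.13163375  0.34293538]
 [-0.99967435  0.02412288 -0.00832302  0.00746857]
 [ 0.00507258 -0.13179904 -0.99126348  1.54384063]
 [ 0.          0.          0.          1.        ]]
```

View pics/side0.png

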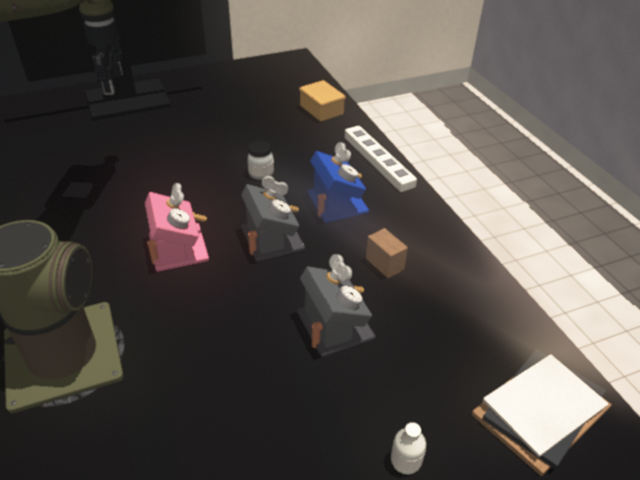

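View pics/top0.png

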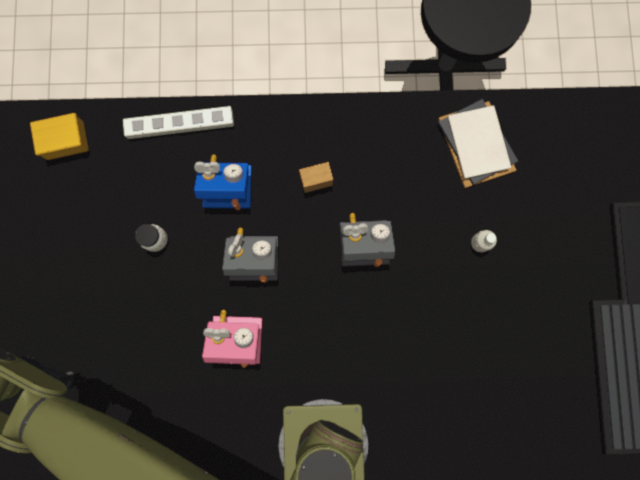

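Candidates in the top view are grey (250,258) with its key turned, grey (367,240) with its key across, blue (222,182) and pink (232,342). The two greys are meant: the left one is open (tap A) and the right one is shut (tap B). I'll check this in close crops and measure.

```bash
cat > h.py <<'E'
import numpy as np,cv2
def ray(c,u,v):
    d=c['T'][:3,:3]@np.array([(u-c['cx'])/c['fx'],(v-c['cy'])/c['fy'],1]);return c['T'][:3,3],d
def onz(c,u,v,z):
    o,d=ray(c,u,v);return o+d*(z-o[2])/d[2]
def tri(*rs):
    A=0;b=0
    for o,d in rs:
        d=d/np.linalg.norm(d);P=np.eye(3)-np.outer(d,d);A=A+P;b=b+P@o
    p=np.linalg.solve(A,b);return p,[float(np.linalg.norm((np.eye(3)-np.outer(d,d)/(d@d))@(p-o))) for o,d in rs]
E
python3 - <<'E'
from bench import *
from h import *
T={}
rois={'top':{'A':(220,225,285,290),'B':(335,205,400,270)},'side':{'A':(240,170,305,260),'B':(298,248,375,350)}}
tiles=[]
for n in rois:
    c=camera(n);f=c['frame'];hsv=cv2.cvtColor(f,cv2.COLOR_RGB2HSV)
    m=((hsv[...,1]<70)&(hsv[...,2]>120)).astype(np.uint8)
    for k,(x0,y0,x1,y1) in rois[n].items():
        sub=m[y0:y1,x0:x1];N,l,st,ce=cv2.connectedComponentsWithStats(sub)
        for i in range(1,N):
            if st[i,4]>25:
                ys,xs=np.where(l==i);(cx,cy),(w,h),a=cv2.minAreaRect(np.c_[xs,ys].astype(np.float32))
                print(n,k,st[i],'cent',ce[i]+[x0,y0],'rect',round(cx+x0,1),round(cy+y0,1),round(w,1),round(h,1),round(a,1))
        tiles.append(cv2.resize(f[y0:y1,x0:x1,::-1],(390,290) if n=='top' else (390,290),interpolation=cv2.INTER_CUBIC))
cv2.imwrite('pics/crop1.png',np.vstack([np.hstack(tiles[:2]),np.hstack(tiles[2:])]))
E
```

```text
top A [  7   9  14  22 124] cent [233.35483871 244.16935484] rect 233.3 244.1 6.3 22.5 31.0
top A [ 32  15  19  16 254] cent [260.98031496 247.51574803] rect 261.0 247.5 15.0 18.0 90.0
top A [16 20  5  9 31] cent [238.         249.41935484] rect 238.0 249.0 8.0 4.0 90.0
top B [  8  18  26  15 270] cent [355.10740741 229.21851852] rect 355.5 230.0 25.0 14.0 0.0
top B [ 36  18  19  17 252] cent [380.26190476 230.75793651] rect 380.0 231.0 16.0 18.0 90.0
side A [ 11   0  36  27 421] cent [270.14964371 181.9192399 ] rect 268.3 180.2 38.9 19.8 45.0
side A [ 31  29  21  14 193] cent [280.61658031 205.56476684] rect 280.8 205.7 21.6 10.8 33.7
side B [ 32   7  22  26 406] cent [339.2635468  268.27339901] rect 340.5 267.5 25.0 21.0 90.0
side B [ 42  37  23  18 278] cent [350.65107914 293.77697842] rect 350.5 294.5 24.0 14.1 45.0
```

View pics/crop1.png

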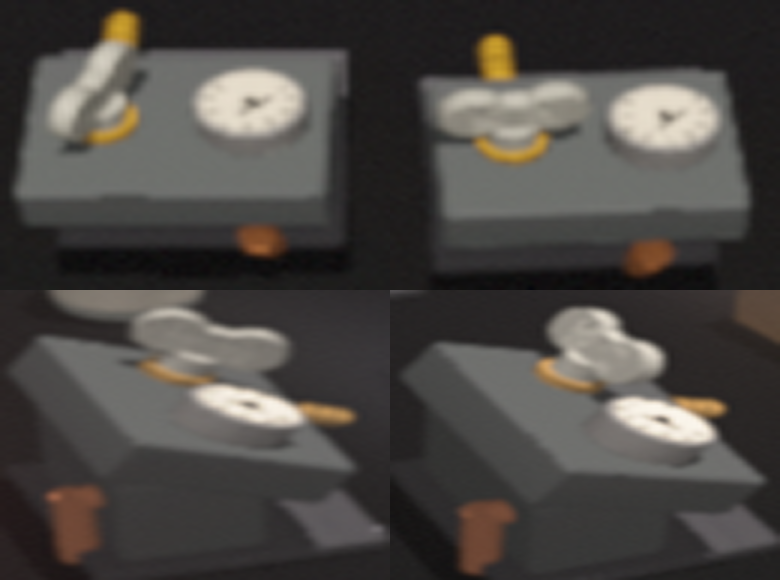

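Crops: the left tap's key (235.8,244.7) points along the nozzle, so it is open (A). The right tap's key (355,230) is across, so it is shut (B). The dials are at (261.5,248.3) and (380.7,231.4).

```bash
python3 - <<'E'
from bench import *
from h import *
t=camera('top');s=camera('side')
P={'gA':((261.3,248),(281,205.7)),'kA':((235.8,244.7),(275,186.1)),'gB':((380.5,231.2),(351.2,293.8)),'kB':((355.3,229.7),(341,267.3))}
for k,(a,b) in P.items():
    z=.122 if k[0]=='g' else .137
    print(k,tri(ray(t,*a),ray(s,*b)),onz(t,*a,z),onz(s,*b,z))
# head's far-bottom edges (image) for yaw: top-edge of face, front low edge z=.105-.05*.5=.08 ; near edge z=.13
f=lambda x,y,x0,y0:(x0+x*65/390,y0+y*65/290)
for nm,(p,q),z,o in [('A near',((18,198),(327,198)),.13,(220,225)),('A far',((38,55),(345,52)),.08,(220,225)),('B near',((52,222),(355,208)),.13,(335,205)),('B far',((32,80),(333,72)),.08,(335,205))]:
    a=onz(t,*f(*p,*o),z);b=onz(t,*f(*q,*o),z);d=b-a;print(nm,a,b,np.arctan2(d[0],-d[1]),np.linalg.norm(d))
for nm,e in [('kA ends',((63,118),(122,55)))]:
    a=onz(t,*f(*e[0],220,225),.15);b=onz(t,*f(*e[1],220,225),.125);print(nm,a,b)
E
```

```text
gA (array([0.51059636, 0.14217369, 0.12214705]), [0.0017745142118514574, 0.0017745142118515535]) [0.51234618 0.14176897 0.122     ] [0.50887712 0.14258861 0.122     ]
kA (array([0.51903284, 0.20524762, 0.13048652]), [0.0022389917789296765, 0.00223899177892962]) [0.52039997 0.20382588 0.137     ] [0.51411577 0.1972139  0.137     ]
gB (array([ 0.54575936, -0.15970521,  0.12242127]), [0.0020647853046227367, 0.0020647853046227758]) [ 0.5478142  -0.16039862  0.122     ] [ 0.54384655 -0.15904469  0.122     ]
kB (array([ 0.55087311, -0.09568594,  0.13251573]), [0.0007993464410700753, 0.000799346441070009]) [ 0.55098339 -0.09559769  0.137     ] [ 0.54803694 -0.09969082  0.137     ]
A near [0.46007455 0.23702869 0.13      ] [0.45691653 0.10874353 0.13      ] -0.024612142403558735 0.12832401780958486
A far [0.54750632 0.23626238 0.08      ] [0.54603722 0.10327468 0.08      ] -0.011046406258903413 0.13299581328809576
B near [ 0.48932375 -0.06486106  0.13      ] [ 0.49412697 -0.1916926   0.13      ] 0.03785280218549977 0.12692246301016946
B far [ 0.57822517 -0.06127937  0.08      ] [ 0.57979675 -0.19254885  0.08      ] 0.011971578629058656 0.13127888769621132
kA ends [0.5022982  0.21517304 0.15      ] [0.54036005 0.19397909 0.125     ]
```

```bash
cat > wp.py <<'E'
from h import *
C={'A':np.array([.502,.206,.105]),'B':np.array([.534,-.0957,.105])}
u=np.array([-.866,0,.5]);v=np.array([0,1.,0]);n=np.array([.5,0,.866])
def wp(k,th,gap=0,r=.022):
    w=np.sin(th)*u+np.cos(th)*v;m=np.cos(th)*u-np.sin(th)*v
    sg,h,dz=(1,.034,0) if k=='A' else (-1,.042,-.015)
    Q=C[k]+n*h+r*w+sg*.005*m
    d=sg*m[:2]/np.linalg.norm(m[:2]);sup=.011*abs(d[0])+.0145*abs(d[1])+gap
    return np.r_[Q[:2]+d*sup,Q[2]+dz+.073]
E
python3 - <<'E'
from wp import *
from bench import get_state
from scipy.spatial.transform import Rotation as R
s=get_state();print(s['position'])
q=s['tool_rot'];M=R.from_quat([q[1],q[2],q[3],q[0]]).as_matrix();x=M[:,0];print(M.round(3),'turn',-(np.pi-np.arctan2(x[1],x[0])))
for k,ths in [('A',[1.3,1.1,.8,.5,.25,0,-.1]),('B',[0,.3,.6,.9,1.2,1.57,1.67])]:
    p0=None
    g=wp(k,ths[0],.015);print(k,'approach',(g*1000).round(1));p0=g
    for t in ths:
        p=wp(k,t);print(t,(p*1000).round(1),'rows x,y,z',((p-p0)*[-1000,1000,-1000]).round(1));p0=p
E
```

```text
[0.23366834 0.60638242 0.3034906 ]
[[-0.933  0.36  -0.   ]
 [ 0.36   0.933 -0.001]
 [ 0.    -0.001 -1.   ]] turn -0.36781223140982755
A approach [492.1 176.3 218.7]
1.3 [495.6 190.9 218.7] rows x,y,z [-3.5 14.6 -0. ]
1.1 [492.9 195.3 218.4] rows x,y,z [2.7 4.5 0.3]
0.8 [490.6 203.8 217.1] rows x,y,z [2.3 8.5 1.3]
0.5 [491.7 213.8 214.9] rows x,y,z [-1.  10.   2.2]
0.25 [496.  221.9 212.6] rows x,y,z [-4.4  8.1  2.3]
0 [503.7 228.  209.9] rows x,y,z [-7.6  6.1  2.6]
-0.1 [504.1 229.8 208.8] rows x,y,z [-0.4  1.8  1.1]
B approach [585.3 -73.7 196.9]
0 [570.3 -73.7 196.9] rows x,y,z [15.  0. -0.]
0.3 [567.9 -68.1 200.2] rows x,y,z [ 2.5  5.6 -3.4]
0.6 [561.6 -63.8 203.5] rows x,y,z [ 6.2  4.3 -3.3]
0.9 [553.1 -63.1 206.4] rows x,y,z [ 8.6  0.7 -2.9]
1.2 [544.3 -66.7 208.7] rows x,y,z [ 8.7 -3.6 -2.3]
1.57 [536.  -76.2 210.4] rows x,y,z [ 8.4 -9.5 -1.7]
1.67 [534.3 -77.6 210.6] rows x,y,z [ 1.7 -1.4 -0.2]
```

```bash
python3 -m inch '[[0,0,0,-0.12,0],[0,0,0,-0.12,0],[0,0,0,-0.12,0],[-19,-33,0,-0.008,0],[-19,-33,0,0,0],[-19,-33,0,0,0],[-19,-33,0,0,0],[-19,-33,0,0,0],[-19,-33,0,0,0],[-19,-33,0,0,0]]' 20 && python3 -m inch '[[-19,-33,0,0,0],[-19,-33,0,0,0],[-19,-33,0,0,0],[-19,-33,0,0,0],[-19,-33,0,0,0],[-19,-33,0,0,0],[0,0,0,0,0],[0,0,0,0,0]]'
```

```text
time_s: 1.3
position: [0.367, 0.374, 0.3041]
tool_rot: [0.0, -0.0, 1.0, 0.0]
ft_force: [0.6, -0.5, 0.2]
gripper_width: -0.0
gripper_force: 0.0
time_s: 2.1
position: [0.4807, 0.1769, 0.3039]
tool_rot: [-0.0, 0.001, 1.0, 0.0]
ft_force: [-0.7, -0.2, -0.5]
gripper_width: 0.002
gripper_force: 0.0
```

```bash
python3 -m inch '[[-3,-1,30,0,0],[0,0,25,0,0],[0,0,15,0,0],[0,0,5,0,0],[0,0,0,0,0],[0,0,0,0,0]]'; python3 - <<'E'
from bench import *
import cv2,numpy as np
a=camera('side')['frame'][110:290,200:400,::-1];b=camera('wrist')['frame'][:,:,::-1]
cv2.imwrite('pics/c2.png',np.hstack([cv2.resize(a,(400,360),interpolation=cv2.INTER_CUBIC),cv2.resize(b,(400,360))]))
E
```

```text
time_s: 2.7
position: [0.484, 0.1769, 0.2302]
tool_rot: [0.001, -0.0, 1.0, 0.0]
ft_force: [-0.1, 0.1, 0.4]
gripper_width: -0.001
gripper_force: 0.0
```

View pics/c2.png

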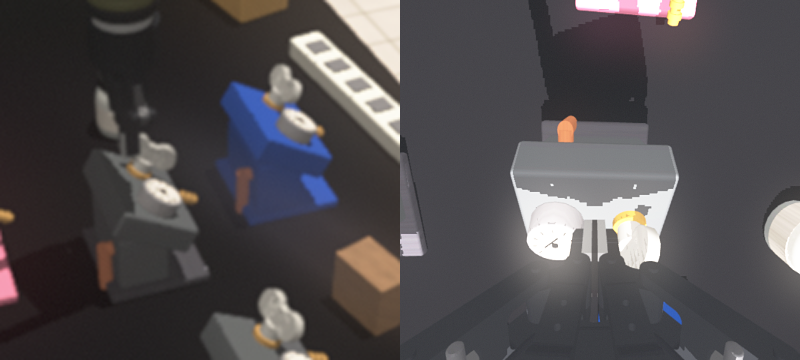

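The left half shows the fingertips on the upslope side of tap A. In the wrist view the tips at (597,235) sit clear between the gauge (553,230) and the wing (640,240). I'll descend and push.

```bash
python3 -m inch '[[0,0,6,0,0],[0,0,5,0,0],[-3,6,0,0,0],[-3,6,0,0,0],[-1,6,0,0,0],[2,5,1,0,0],[1,4,1,0,0],[0,5,1,0,0],[0,5,1,0,0],[0,0,0,0,0]]' 20; python3 -m inch '[[-2,4,1,0,0],[-3,4,1,0,0],[-4,3,1,0,0],[-4,3,1,0,0],[0,0,0,0,0],[0,0,0,0,0]]'; python3 - <<'E'
from bench import *
import cv2,numpy as np
a=camera('side')['frame'][140:270,210:350,::-1];b=camera('wrist')['frame'][150:450,100:,::-1]
cv2.imwrite('pics/c3.png',np.hstack([cv2.resize(a,(390,360),interpolation=cv2.INTER_CUBIC),cv2.resize(b,(410,360))]))
E
```

```text
time_s: 3.8
position: [0.4874, 0.2135, 0.2138]
tool_rot: [-0.0, -0.0, 1.0, -0.0]
ft_force: [-0.3, -3.4, 1.6]
gripper_width: -0.003
gripper_force: 1.6
time_s: 4.4
position: [0.4995, 0.2275, 0.2089]
tool_rot: [-0.002, -0.0, 1.0, 0.0]
ft_force: [-4.1, -1.8, -1.0]
gripper_width: 0.003
gripper_force: 1.9
```

View pics/c3.png

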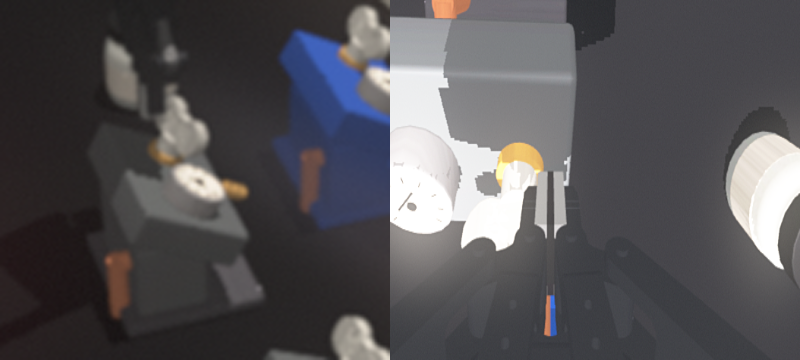

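The key is turning: the wing is against the fingers at (515,215) in the right half and nearly across. I'll push on to the stop.

```bash
python3 -m inch '[[-4,0,0,0,0],[-2,0,0,0,0],[0,0,0,0,0],[0,0,0,0,0]]'; python3 -m inch '[[-3,0,0,0,0],[0,0,0,0,0],[0,0,0,0,0]]';python3 -m inch '[[-3,0,0,0,0],[0,0,0,0,0],[0,0,0,0,0]]'
```

```text
time_s: 4.9
position: [0.5054, 0.2279, 0.2093]
tool_rot: [-0.002, -0.0, 1.0, 0.001]
ft_force: [-5.7, 0.0, -0.4]
gripper_width: -0.0
gripper_force: 2.5
time_s: 5.2
position: [0.5067, 0.228, 0.209]
tool_rot: [-0.004, -0.0, 1.0, 0.0]
ft_force: [-12.9, 0.7, 3.7]
gripper_width: 0.002
gripper_force: 6.6
time_s: 5.5
position: [0.5076, 0.2281, 0.2089]
tool_rot: [-0.008, -0.0, 1.0, 0.0]
ft_force: [-21.4, -0.3, 9.4]
gripper_width: -0.001
gripper_force: 12.1
```

Force rose to 21 N against the stop, so A is shut. I'll retreat, cross high, and come down on B's front side.

```bash
python3 -m inch '[[10,0,0,0,0],[10,0,0,0,0],[0,0,-30,0,0],[0,0,-30,0,0],[0,0,-30,0,0],[-10,-32,0,0,0],[-10,-32,0,0,0],[-10,-32,0,0,0],[-10,-32,0,0,0],[-10,-32,0,0,0]]'; python3 -m inch '[[-12,-32,0,0,0],[-12,-32,0,0,0],[-12,-32,0,0,0],[-12,-32,0,0,0],[0,-12,0,0,0],[0,0,0,0,0],[0,0,0,0,0]]'
python3 - <<'E'
from bench import *
from h import *
s=camera('side')['frame'];t=camera('top')['frame']
cv2.imwrite('pics/c4.png',np.hstack([cv2.resize(t[215:290,210:290,::-1],(400,375),interpolation=cv2.INTER_CUBIC),cv2.resize(s[165:265,235:335,::-1],(375,375),interpolation=cv2.INTER_CUBIC)]))
E
```

```text
time_s: 6.5
position: [0.5433, 0.0662, 0.301]
tool_rot: [0.002, -0.0, 1.0, 0.0]
ft_force: [-0.4, -0.0, -0.2]
gripper_width: 0.001
gripper_force: 0.0
time_s: 7.2
position: [0.5905, -0.072, 0.3002]
tool_rot: [0.0, -0.0, 1.0, 0.0]
ft_force: [-0.4, -0.3, -1.0]
gripper_width: -0.002
gripper_force: 0.0
```

View pics/c4.png

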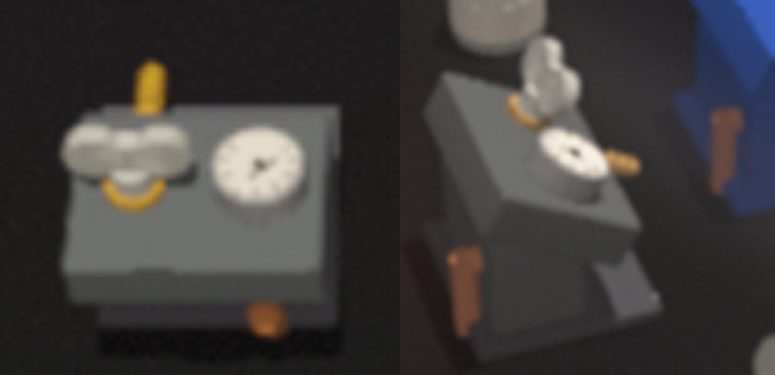

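Tap A's key now lies fully across (left half, 127,150). Now B.

```bash
python3 -m inch '[[0,0,35,0,0],[0,0,35,0,0],[0,0,25,0,0],[0,0,8,0,0],[5,-1,0,0,0],[5,0,0,0,0],[5,0,0,0,0],[4,0,0,0,0],[0,0,0,0,0],[0,0,0,0,0]]'; python3 -m inch '[[3,2,-1,0,0],[3,2,-1,0,0],[4,1,-1,0,0],[4,1,-2,0,0],[4,1,-1,0,0],[0,0,0,0,0],[0,0,0,0,0]]'
python3 - <<'E'
from bench import *
from h import *
s=camera('side')['frame'];b=camera('wrist')['frame'][:,:,::-1]
cv2.imwrite('pics/c5.png',np.hstack([cv2.resize(s[230:360,280:420,::-1],(390,360),interpolation=cv2.INTER_CUBIC),cv2.resize(b[150:450,100:],(410,360))]))
E
```

```text
time_s: 8.3
position: [0.5717, -0.0737, 0.1976]
tool_rot: [0.001, -0.0, 1.0, -0.0]
ft_force: [0.2, -0.1, 0.1]
gripper_width: -0.002
gripper_force: 0.0
time_s: 9.0
position: [0.5564, -0.0666, 0.2054]
tool_rot: [0.005, -0.0, 1.0, -0.0]
ft_force: [7.8, -0.0, -0.1]
gripper_width: -0.0
gripper_force: 3.7
```

View pics/c5.png

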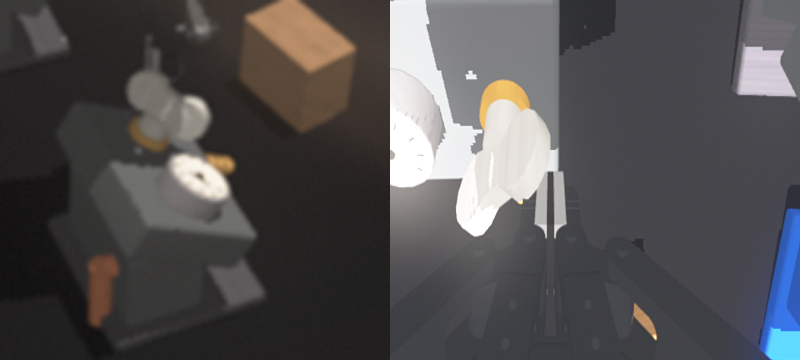

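The key is turned about half-way, with the far wing at (525,150) and the fingers at (547,190) on its outer side. I'll continue.

```bash
python3 -m inch '[[4,0,-1,0,0],[4,-1,-1,0,0],[4,-2,-1,0,0],[4,-3,-1,0,0],[3,-4,-1,0,0],[2,-4,0,0,0],[1,-3,0,0,0],[0,0,0,0,0],[0,0,0,0,0]]'; python3 -m inch '[[0,-3,0,0,0],[0,-2,0,0,0],[0,0,0,0,0],[0,0,0,0,0]]'
python3 - <<'E'
from bench import *
from h import *
s=camera('side')['frame'];b=camera('wrist')['frame'][:,:,::-1]
cv2.imwrite('pics/c6.png',np.hstack([cv2.resize(s[230:360,280:420,::-1],(390,360),interpolation=cv2.INTER_CUBIC),cv2.resize(b[150:450,100:],(410,360))]))
E
```

```text
time_s: 10.0
position: [0.5347, -0.0777, 0.2096]
tool_rot: [0.005, 0.0, 1.0, 0.007]
ft_force: [12.5, 25.7, 0.4]
gripper_width: -0.001
gripper_force: 12.3
time_s: 10.4
position: [0.5348, -0.079, 0.2097]
tool_rot: [0.005, 0.0, 1.0, 0.012]
ft_force: [11.9, 40.8, 4.2]
gripper_width: -0.003
gripper_force: 20.1
```

View pics/c6.png

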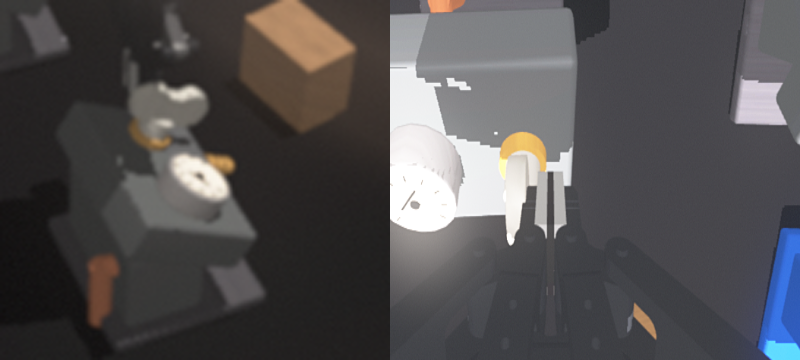

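The wings are in line with the slope (515,195) and pushed against the stop at 41 N, so B is fully open. I'll back off sideways and lift.

```bash
python3 -m inch '[[0,10,0,0,0],[0,12,0,0,0],[0,10,0,0,0],[0,0,-30,0,0],[0,0,-40,0,0],[0,0,-30,0,0],[25,25,0,0,0],[25,25,0,0,0],[0,0,0,0,0],[0,0,0,0,0]]'
python3 - <<'E'
from bench import *
from h import *
s=camera('side')['frame'];b=camera('top')['frame']
cv2.imwrite('pics/c7.png',np.hstack([cv2.resize(s[150:360,220:420,::-1],(390,400),interpolation=cv2.INTER_CUBIC),cv2.resize(b[190:290,210:410,::-1],(410,205),interpolation=cv2.INTER_CUBIC).repeat(1,0) if 0 else cv2.copyMakeBorder(cv2.resize(b[190:290,210:410,::-1],(410,205),interpolation=cv2.INTER_CUBIC),0,195,0,0,0)]))
E
```

```text
time_s: 11.5
position: [0.4812, -0.0065, 0.3079]
tool_rot: [0.0, -0.0, 1.0, -0.0]
ft_force: [-0.1, 0.3, 0.5]
gripper_width: 0.0
gripper_force: 0.0
```

View pics/c7.png

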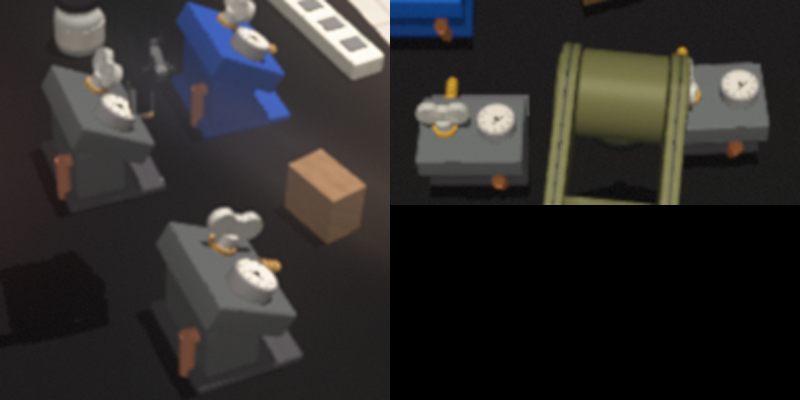

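A's key is across (105,68), B's is in line with its nozzle (235,225), and the gripper is clear. Handing in.

```bash
python3 -c "
from bench import *
print(finish_job())"
```

```text
the job is handed in; nothing more can be done
None
```

Tap A is shut and tap B is fully open, changed over in that order; the arm is clear of everything and the job is handed in, but no verdict came back.

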